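# Fill the jar rack and set its thumbscrew

## Robot

A 6-joint arm with a two-finger parallel gripper is mounted at the origin on a cart in front of the work surface, level with it; the furniture and walls round the work are solid. World frame = base frame: x ahead of the robot, y to its left, z up, the work surface at z = 0. Lengths are in m, angles in degrees, forces in N, time in s.
With the tool pointing down it reaches from about 0.35 to 0.875 m from the base axis. Payload 4.2 kg.
Tool frame: the origin (TCP) lies midway between the tips of the shut fingers; the grasp point (between the pads) lies 19 mm behind it (r.pinch_z is the distance from the TCP to the grasp point, in m); z points along the fingers, y is the line along which they close (so a half turn about z gives the same grasp; the last joint's range is limited). The gripper opens to 87 mm and grips with 3 to 60 N. Pads are 19 mm wide; open, the fingers measure 117 mm over their backs; the gripper's body (75 mm by 190 mm) begins 51 mm behind the grasp point.
Start: joints at [90.562, 22.042, 0.453, 0, -68.411, -14.817], TCP at [0.154, 0.606, 0.223] pointing down, gripper open.
Joint ranges: [-179.83, 179.83], [-69.29, 118.12], [-61.27, 80.66], [-181.25, 117.63], [-171.15, -9.14], [-177.46, 177.46]. Speed limits (degrees/s): [159.86, 159.86, 180, 180, 180, 180].

## Interface

Orientations are given as a 3x3 rotation matrix whose columns are the frame's x, y, z axes.
In Python, from station import r, imaging, models gives the robot as it stands. The module is installed in compiled form; this text tells all that it offers.
- The arm moves only by the tool apply_moves, never from a script. Its argument "moves" is a list of rows, each a list of 2 entries, a list of its own where there are three numbers: the shift along the tool's x, y, z in m, then the turn about the tool's z in degrees. A call has 1 to 5 rows; each row shifts and turns the commanded pose from where the row before left it, along the tool's axes as they then stand; what a row does not reach is not made up. A row lasts 1/12 s, in which the tool goes at most 41.7 mm and 7.16 degrees, less where a joint would pass 70% of its speed; a pose out of reach is approached as far as the arm can. A call is refused whole if a number of a shift passes 0.0417 or a number of a turn 7.16, either way. A call with a gripper value outside its range is refused whole. "hand" is the finger opening in m, from 0 to 0.087, set as the call begins (left out, the last holds). The fingers move at their own pace and stop on an object; the grip force is fixed at half the most. Time passes only in rows, so rows that do not move let the fingers close. It gives the time, the measured TCP pose, the force, the opening and the grip force at its end, in the units of the state.
- r.sense(): the state, without advancing time (a new reading comes with each control period).
- imaging.capture(name): name is "side" or "top" or "wrist"; returns a dict with "frame" (480x640x3 uint8, blue, green, red), "intrinsics" (3x3 intrinsics, pixels), "eye" and "orientation" of the camera in the world. Camera axes: x right, y down, z forward; pixel columns grow to the right and rows downward; lengths in m; the calibration is good to about 2 mm. A picture is of the moment at which its call begins. There is no depth.
- r.finish_job(): hands the job in; it is judged then, once.
Trained networks look in a picture, given as the dict that the camera call returned (one of the last four; its "shot" number tells which), for a name from the list of things; names that differ only in an ending like _2 or _b are one class to them, and where a whole thing is asked for, a point or a joint stands for the part that bears it (a point fixed in the world has none). Each returns a list of dicts, best first, with "confidence" (0 to 1); they miss things now and then, are a little off and sometimes report something else, mostly with a low value. They report only what shows in the picture. A call takes as long as a camera call.
- models.cut_out(picture, target): "region" (480x640 bool, what is visible of it) and "extent" ([left, top, width, height] as shares, 0 to 1, of the picture: columns of its width, rows of its height, round what is visible of it).
- models.place_of(picture, target): "at" ([column, row] as shares, 0 to 1, of the picture: columns of its width, rows of its height: a listed point, or the origin of a listed thing).
The state is a dict: "time_s": time; "joints": joint angles; "joint_velocities": joint speeds; "effort": joint torques, N m; "tcp_pos": TCP position; "ee_rot": TCP orientation; "wrist_force": force on the tool from outside, world axes, zero at the start; "moment": the same for the moment, N m; "gripper_width": opening from 0.0 (shut) to 1.0 (fully open); "gripper_force": force on a finger pad.
Only numpy, scipy, OpenCV 4.12 (cv2) and the standard library are available. Lean on these libraries where they do the work, as an engineer would, in place of code of your own. Each camera call takes 0.05 s, during which the arm holds its last target. There are 200 camera calls.

## Task

One of the four pockets of the wooden jar rack is empty: take the spare lidded jar that stands alone on the bare table between the robot and the left half of the rack and stand it upright in that pocket, fully down, and let go of it. Then turn the rack's thumbscrew clockwise (seen from above) until it seats, back it off a quarter turn, and finish while still gripping the thumbscrew there, holding it still so that its lock nut could be set. Leave the jars already in the rack in their pockets and do not knock the biscuit tube, the glass rinse jar or the lidded pot.

Things in the scene. Friction and masses are not known exactly. Their poses are not given: they have to be found in the camera images.
- rack: Low pale wooden jar rack, fixed, 76 x 324 mm, walls 22 mm high. Origin on the table under the third of its four pockets from the left; y along the row (to the left), x away from the robot. A 44 mm high block at the right end carries the thumbscrew. An aluminium keeper bar behind the jars moves forward 1.5 mm per rad as the screw tightens; it never squeezes a jar.
- pocket0 (a point): Centre of the floor of pocket 0 (leftmost; rack x 0, y 120 mm), 8 mm above the table. Square pocket, 45 mm along y, at least 43 mm along x, 14 mm deep, pockets 60 mm apart. It may be occupied or empty; axes as the rack's.
- pocket1 (a point): Centre of the floor of pocket 1 (second from left; rack x 0, y 60 mm), 8 mm above the table. Square pocket, 45 mm along y, at least 43 mm along x, 14 mm deep, pockets 60 mm apart. It may be occupied or empty; axes as the rack's.
- pocket2 (a point): Centre of the floor of pocket 2 (third from left; rack x 0, y 0 mm), 8 mm above the table. Square pocket, 45 mm along y, at least 43 mm along x, 14 mm deep, pockets 60 mm apart. It may be occupied or empty; axes as the rack's.
- pocket3 (a point): Centre of the floor of pocket 3 (rightmost, next to the screw; rack x 0, y -60 mm), 8 mm above the table. Square pocket, 45 mm along y, at least 43 mm along x, 14 mm deep, pockets 60 mm apart. It may be occupied or empty; axes as the rack's.
- spare_jar: Spare jar with screw lid, round, 39 mm diameter, 55 mm tall (lid 36 mm wide from 43 mm up), about 60 g, standing upright and alone on the bare table between the robot and the left half of the rack. Origin at the centre of its underside, z up.
- rack_jar_1: Lidded jar, round, 40 mm diameter, 54 mm tall, standing loose in one of the pockets. Origin at the centre of its underside.
- rack_jar_3: Lidded jar, round, 38 mm diameter, 52 mm tall, standing loose in one of the pockets. Origin at the centre of its underside.
- rack_jar_6: Lidded jar, round, 38 mm diameter, 54 mm tall, standing loose in one of the pockets. Origin at the centre of its underside.
- thumbscrew (a joint): Turn of the thumbscrew in rad about its vertical axis; grows clockwise seen from above (tightening). It meets its hard stop (seated) at 3.2; 0 is fully backed off. Stiff: about 0.06 N m of friction, it stays where it is left; the torque rises sharply at the stop. At 0 the wing lies along the x axis of the rack.
- wing: Grip of the thumbscrew: a dark steel upright flat wing, 40 mm long, 11 mm thick, 34 mm high (57 to 91 mm above the table), on a 28 mm round collar. Origin on the screw's axis, 73 mm up, x along the wing's length, y through its thickness (grip across y), z up. Turns with the screw, height constant. Axis 75 mm from the centre of the rightmost pocket.
- biscuit_tube: Bystander: canister 78 mm across, 117 mm tall, beyond the left end of the rack. Origin under its centre.
- rinse_jar: Bystander: glass jar 54 mm across, 61 mm tall, to the left of the rack. Origin under its centre.
- lidded_pot: Bystander: small round pot with knobbed lid, 66 mm across, 62 mm tall, behind the rack. Origin under its centre.

How it is judged (in metres and radians):
On the way, in this order (a step that is already met when the one before it is completed fails the run):
1. the spare jar stands fully down in the empty pocket, let go ((horizontal distance between spare_jar and pocket0 below 0.008 m or horizontal distance between spare_jar and pocket1 below 0.008 m or horizontal distance between spare_jar and pocket2 below 0.008 m or horizontal distance between spare_jar and pocket3 below 0.008 m) and z of spare_jar in the frame of rack below 0.012 m and angle between spare_jar's own z axis and vertical below 0.12 rad and contact force between the fingers and spare_jar below 0.1 N), for 0.2 s.
2. the thumbscrew is turned clockwise until it seats (value of joint thumbscrew above 3.1 rad), for 0.1 s.
3. it is backed off a quarter turn and held (value of joint thumbscrew between 1.33 and 1.93 rad and velocity of joint thumbscrew between -0.08 and 0.08 rad/s and contact force between the fingers and wing above 3 N), for 0.2 s.
At the end, for the whole second after the job is handed in: Spare jar in the once empty pocket (8 mm of centre, 4 mm of floor, tilt under 0.12 rad), other jars down and upright in theirs, spare released; thumbscrew, after reaching 3.1 rad, at 1.33 to 1.93 rad, under 0.08 rad/s, fingers on its wing with over 3 N (all of step 1 and all of step 3 and z of each of rack_jar_1, rack_jar_3, rack_jar_6 in the frame of rack below 0.012 m and angle between each of rack_jar_1, rack_jar_3, rack_jar_6's own z axis and vertical below 0.12 rad); the arm keeps its last pose, push and grip.
It fails at once if a jar already in the rack is lifted out or tipped (z of any of rack_jar_1, rack_jar_3, rack_jar_6 in the frame of rack above 0.022 m or angle between any of rack_jar_1, rack_jar_3, rack_jar_6's own z axis and vertical above 0.4 rad).
It fails at once if a bystander is knocked (moved more than 20 mm) (distance of any of biscuit_tube, rinse_jar, lidded_pot from where it was at the start of the episode above 0.02 m).
It also fails if it takes over 61 s, if anything falls off the work surface, if the arm or the gripper's body presses on something with over 40 N, if the wrist force passes 120 N, or if a joint passes its speed limit or range.

## Working session

There is one attempt and no reset: what is moved stays moved. The work goes in short steps, Python scripts to look and compute and a tool call to move; the robot and the scene stay as the last step left them, time stands still between calls to the robot, and variables do not carry over. Pictures are saved under pics/ and viewed, at most 10 in all, crops included, and the job is handed in when it is done.

Besides the shell and the picture viewer there is one more tool, called as a command line: name --argument value ..., lists and objects as JSON in quotes. apply_moves: Moves the arm, as the interface text tells. Its arguments: {"type":"object","properties":{"moves":{"type":"array"},"hand":{"type":"number"}},"required":["moves"]}

```bash
mkdir -p pics
cat > h.py <<'E'
import numpy as np, cv2
from station import r, imaging, models
def ray(p,uv):
    K=np.array(p["intrinsics"]);d=np.linalg.inv(K)@[uv[0],uv[1],1]
    d=np.array(p["orientation"])@d;return np.array(p["eye"]),d/np.linalg.norm(d)
def tri(rs):
    A=0;b=0
    for o,d in rs:
        M=np.eye(3)-np.outer(d,d);A=A+M;b=b+M@o
    x=np.linalg.solve(A,b);return x,[float(np.linalg.norm((np.eye(3)-np.outer(d,d))@(x-o))) for o,d in rs]
def atz(p,uv,z):
    o,d=ray(p,uv);return o+d*(z-o[2])/d[2]
def px(a): return [a[0]*640,a[1]*480]
def proj(p,X):
    c=np.array(p["orientation"]).T@(np.array(X)-p["eye"]);c=np.array(p["intrinsics"])@c;return c[:2]/c[2]
E
python3 - <<'E'
from h import *
np.set_printoptions(precision=4,suppress=True)
P={n:imaging.capture(n) for n in("side","top","wrist")}
for n,p in P.items(): cv2.imwrite(f"pics/{n}0.png",p["frame"]);print(n,p["eye"],p["orientation"],p["intrinsics"][0])
for t in "spare_jar pocket0 pocket1 pocket2 pocket3 wing rack rack_jar_1 biscuit_tube rinse_jar lidded_pot".split():
    R={}
    for n,p in P.items():
        q=models.place_of(p,t)[:4 if 'rack_' in t else 1]
        R[n]=q
        print(t,n,[(round(a["confidence"],2),np.round(px(a["at"]),1)) for a in q])
    if R["side"] and R["top"] and 'rack_' not in t: print("  tri",*tri([ray(P[n],px(R[n][0]["at"])) for n in("side","top")]))
print(r.sense())
E
```

```text
side [0.2813 0.902  0.6152] [[-0.9155 -0.2515  0.3141]
 [-0.4024  0.5749 -0.7125]
 [-0.0014 -0.7786 -0.6275]] [509.9979   0.     328.1217]
top [0.39   0.2628 0.922 ] [[ 0.0149 -0.9805  0.1962]
 [-0.9998 -0.0122  0.015 ]
 [-0.0123 -0.1963 -0.9805]] [571.7922   0.     327.7454]
wrist [0.2215 0.5878 0.3823] [[-0.2461 -0.9369 -0.2481]
 [-0.9692  0.2387  0.0602]
 [ 0.0028  0.2553 -0.9669]] [333.4524   0.     317.1304]
spare_jar side [(0.92, array([411.3, 287.5]))]
spare_jar top [(0.83, array([333.4, 341.9]))]
spare_jar wrist []
  tri [0.4032 0.2658 0.0024] [0.0023637732291068737, 0.0023637732291069092]
pocket0 side [(0.97, array([308.6, 266.4]))]
pocket0 top [(0.89, array([323.9, 223.4]))]
pocket0 wrist []
  tri [ 0.5931  0.2835 -0.0019] [0.00027889948829677377, 0.00027889948829682]
pocket1 side [(0.97, array([308.6, 266.4]))]
pocket1 top [(0.89, array([323.9, 223.4]))]
pocket1 wrist []
  tri [ 0.5931  0.2835 -0.0019] [0.00027889948829677377, 0.00027889948829682]
pocket2 side [(0.97, array([308.6, 266.4]))]
pocket2 top [(0.89, array([323.9, 223.4]))]
pocket2 wrist []
  tri [ 0.5931  0.283
[... 1275 characters left out ...]
array([345.4, 139.8]))]
lidded_pot wrist []
  tri [ 0.7413  0.2494 -0.0055] [0.00035006587274072847, 0.0003500658727408147]
{'time_s': 1.8, 'joints': array([ 90.5627,  22.044 ,   0.4519,  -0.0004, -68.4115, -14.8161]), 'joint_velocities': array([-0.0286,  0.0317,  0.0247, -0.1329, -0.0729, -0.0499]), 'effort': array([ -0.0001, -39.0458,  18.7621,   4.2243,   0.0154,  -0.    ]), 'tcp_pos': array([0.1539, 0.6057, 0.2225]), 'ee_rot': array([[ 0.9692, -0.2462, -0.    ],
       [-0.2462, -0.9692, -0.0001],
       [ 0.    ,  0.0001, -1.    ]]), 'wrist_force': array([-0.5574,  0.1408, -0.3473]), 'moment': array([-0.0078,  0.0148, -0.0188]), 'gripper_force': 0.0, 'gripper_width': 0.9993709730137758}
```

View pics/top0.png

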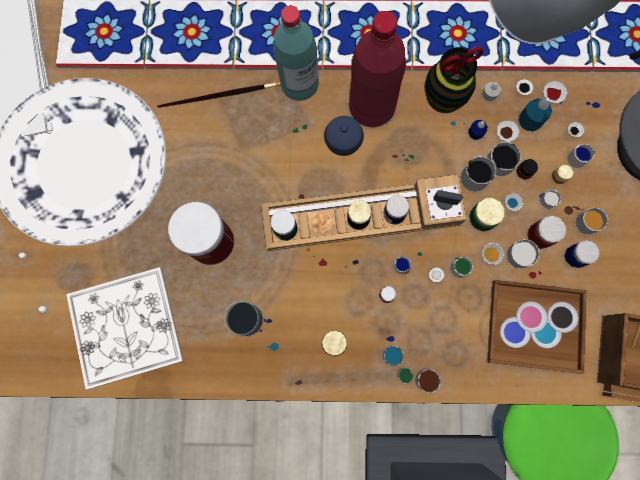

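View pics/side0.png

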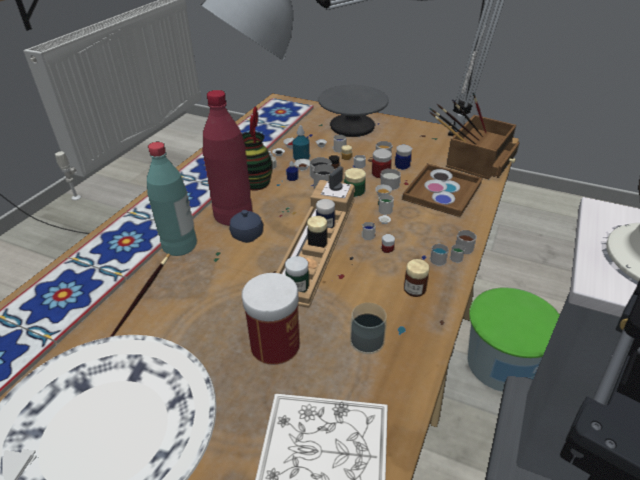

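The empty pocket is pocket 1, the second from the left: top view (321,222), with jars at (285,222), (358,212) and (397,208). The spare jar is at (334,343), and the wing at (446,197) lies roughly along the row. I'll turn the tool so it closes across the rack, then move above the spare jar.

apply_moves --moves '[[[0, 0, 0], 7], [[0, 0, 0], 7], [[0, 0, 0], 7], [[0, 0, 0], 7], [[0, 0, 0], 7]]'

```text
time_s: 2.22
tcp_pos: [0.1539, 0.6057, 0.2225]
ee_rot: [[0.648, -0.762, -0.0], [-0.762, -0.648, -0.0], [0.0, 0.0, -1.0]]
wrist_force: [0.1, 0.7, -0.5]
gripper_width: 0.997
gripper_force: 0.0
```

apply_moves --moves '[[[0, 0, 0], 7], [[0, 0, 0], 7], [[0, 0, 0], 7], [[0, 0, 0], 7], [[0, 0, 0], 5]]'

```text
time_s: 2.63
tcp_pos: [0.1539, 0.6057, 0.2225]
ee_rot: [[0.129, -0.992, -0.0], [-0.992, -0.129, -0.0], [0.0, 0.0, -1.0]]
wrist_force: [0.3, -0.4, -0.3]
gripper_width: 1.001
gripper_force: 0.0
```

apply_moves --moves '[[[0.034, -0.018, 0], 0], [[0.034, -0.018, 0], 0], [[0.034, -0.018, 0], 0], [[0.034, -0.018, 0], 0], [[0.034, -0.018, 0], 0]]'

```text
time_s: 3.05
tcp_pos: [0.2666, 0.4479, 0.2227]
ee_rot: [[0.135, -0.991, 0.0], [-0.991, -0.135, 0.0], [-0.0, -0.0, -1.0]]
wrist_force: [0.9, 0.1, 0.0]
gripper_width: 1.005
gripper_force: 0.0
```

apply_moves --moves '[[[0.034, -0.018, 0], 0], [[0.034, -0.018, 0], 0], [[0.034, -0.018, 0], 0], [[0.034, -0.018, 0], 0], [[0.034, -0.018, 0], 0]]'

```text
time_s: 3.47
tcp_pos: [0.3788, 0.2915, 0.223]
ee_rot: [[0.135, -0.991, 0.001], [-0.991, -0.135, 0.001], [-0.001, -0.001, -1.0]]
wrist_force: [0.8, 0.3, -0.0]
gripper_width: 1.0
gripper_force: 0.0
```

apply_moves --moves '[[[0.03, -0.022, 0], 0], [[0, 0, 0], 0], [[0, 0, 0], 0]]'

```text
time_s: 3.72
tcp_pos: [0.4049, 0.2648, 0.2227]
ee_rot: [[0.131, -0.991, 0.0], [-0.991, -0.131, 0.0], [-0.0, -0.0, -1.0]]
wrist_force: [0.3, 0.3, -0.2]
gripper_width: 1.001
gripper_force: 0.0
```

Run:
```python
from h import *
np.set_printoptions(precision=4,suppress=True)
P={n:imaging.capture(n) for n in("side","top","wrist")}
p=P["wrist"];cv2.imwrite("pics/w1.png",p["frame"])
for t in "spare_jar pocket1 wing rack rack_jar_1".split():
    R={}
    for n,q in P.items():
        a=models.place_of(q,t)
        if a: R[n]=ray(q,px(a[0]["at"]))
        print(t,n,[(round(b["confidence"],2),np.round(px(b["at"]),1)) for b in a[:4]])
    if len(R)>1 and t!="rack_jar_1": print("  tri",list(R),*tri(list(R.values())))
s=r.sense();print(s["time_s"],s["tcp_pos"],s["ee_rot"],s["joints"])
```

```text
spare_jar side [(0.96, array([415.5, 291.6])), (0.56, array([369.7, 342.7]))]
spare_jar top []
spare_jar wrist [(0.95, array([321.1, 212.2]))]
  tri ['side', 'wrist'] [ 0.3983  0.2669 -0.0037] [0.00096647129467475, 0.000966471294674896]
pocket1 side [(0.75, array([318.4, 242.5])), (0.74, array([308. , 267.8])), (0.72, array([295. , 285.7])), (0.56, array([324.1, 225.4]))]
pocket1 top [(0.9, array([321.2, 223.6])), (0.84, array([287.6, 226.9])), (0.67, array([358. , 218.6]))]
pocket1 wrist [(0.93, array([151.5, 209.3])), (0.79, array([136.8,  95.3])), (0.71, array([142.8, 155.1])), (0.57, array([157.8, 256.9]))]
  tri ['side', 'top', 'wrist'] [0.5752 0.2808 0.0548] [0.00264988441923893, 0.007710444899766418, 0.006538089601320962]
wing side [(0.83, array([337.9, 177. ]))]
wing top []
wing wrist [(0.61, array([148.5, 154.5]))]
  tri ['side', 'wrist'] [0.5474 0.2176 0.1497] [0.018748256482424338, 0.018748256482424296]
rack side [(0.97, array([318.3, 246.9]))]
rack top [(0.88, array([359.2, 218.7]))]
rack wrist [(0.6, array([149.1, 156.7])), (0.53, array([323.2, 212. ])), (0.46, array([137.6,  98.2]))]
  tri ['side', 'top', 'wrist'] [ 0.5999  0.2276 -0.0004] [0.0007556303801998485, 0.002921947927245537, 0.0026638838402923528]
rack_jar_1 side [(0.77, array([323.6, 225.7])), (0.66, array([297.2, 285.7])), (0.56, array([318.3, 246.4]))]
rack_jar_1 top [(0.76, array([286.7, 230.8])), (0.64, array([393.2, 214. ])), (0.64, array([360.7, 220.5]))]
rack_jar_1 wrist [(0.92, array([135. ,  96.3])), (0.88, array([140.9, 152.6])), (0.74, array([161.1, 256.6]))]
4.6167 [0.4039 0.2663 0.2226] [[ 0.1347 -0.9909  0.    ]
 [-0.9909 -0.1347  0.    ]
 [-0.     -0.     -1.    ]] [ 52.6863   8.1852 -18.6975  -0.     -63.1154 -44.9457]
```

View pics/w1.png

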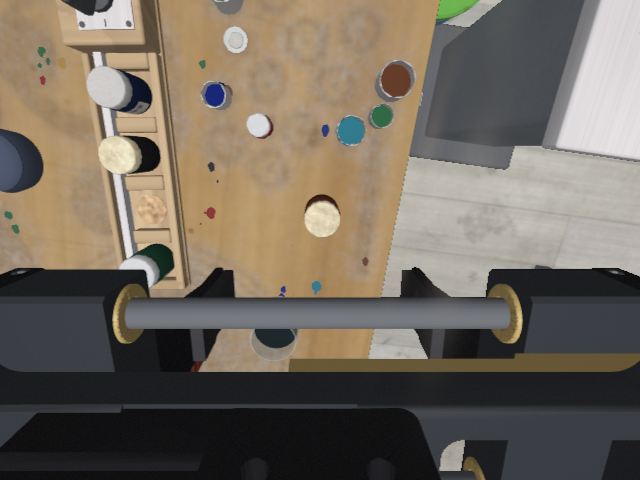

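The wrist view shows the spare jar's lid at (322,218), the empty pocket at (151,209) and the neighbouring jars at (120,155), (115,90) and (150,262). It also shows the keeper bar on the far side of the rack.

Run:
```python
from h import *
np.set_printoptions(precision=4,suppress=True)
P={n:imaging.capture(n) for n in("side","top","wrist")}
p=P["wrist"]
def show(l,S): print(l,*tri([ray(P[n],uv) for n,uv in S.items()]),*[(n,atz(P[n],uv,.008)[:2]) for n,uv in S.items()])
show("p0",dict(side=(295,285.7),top=(287.6,226.9),wrist=(157.8,256.9)))
show("p1",dict(side=(308,267.5),top=(321.2,223.6),wrist=(151.5,209.3)))
show("p2",dict(side=(318.4,242.5),top=(358,218.6),wrist=(142.8,155.1)))
show("p3",dict(side=(324,225.4),top=(393.2,214),wrist=(136.8,95.3)))
show("jarbase",dict(side=(415.5,291.6),wrist=(321.1,212.2)))
print("lid w",atz(p,(322,218),.055),"base w",atz(p,(321.1,212.2),0))
for n in("side","wrist"):
    c=models.cut_out(P[n],"spare_jar")
    if c:
        m=c[0]["region"];ys,xs=np.nonzero(m);print(n,c[0]["confidence"],xs.min(),xs.max(),ys.min(),ys.max())
        im=P[n]["frame"];hsv=cv2.cvtColor(im,cv2.COLOR_BGR2HSV)
        lid=(m&(hsv[...,2]>150)).astype(np.uint8)
        k=max(cv2.findContours(lid,0,1)[0],key=cv2.contourArea);e=cv2.fitEllipse(k);print(" lid",e,atz(P[n],e[0],.055))
        P[n+"l"]=ray(P[n],e[0])
if "sidel" in P: print("lid tri",*tri([P["sidel"],P["wristl"]]))
```

```text
p0 [0.5866 0.3445 0.0047] [0.002726271204227271, 0.0019500650445260599, 0.0015613857831197767] ('side', array([0.5878, 0.3475])) ('top', array([0.5846, 0.3427])) ('wrist', array([0.5837, 0.3438]))
p1 [0.5928 0.2885 0.0009] [0.0015255266314126387, 0.0006952467811063784, 0.0019791097821995687] ('side', array([0.5875, 0.2965])) ('top', array([0.5908, 0.2878])) ('wrist', array([0.5916, 0.2874]))
p2 [0.5992 0.2279 0.0111] [0.0007472161391194177, 0.00011505209793367507, 0.0007425319071850998] ('side', array([0.6   , 0.2248])) ('top', array([0.5999, 0.2276])) ('wrist', array([0.6015, 0.2283]))
p3 [0.6107 0.1688 0.005 ] [0.0027208497706211745, 0.0018086203378354395, 0.0016638134092842353] ('side', array([0.6121, 0.1718])) ('top', array([0.6083, 0.17  ])) ('wrist', array([0.6079, 0.1678]))
jarbase [ 0.3983  0.2666 -0.004 ] [0.0009704179421113248, 0.000970417942111379] ('side', array([0.3951, 0.2787])) ('wrist', array([0.3997, 0.2646]))
lid w [0.3997 0.2618 0.055 ] base w [ 0.3994  0.2661 -0.    ]
side 0.65 404 429 259 296
 lid ((417.6405334472656, 266.47894287109375), (14.999669075012207, 21.389558792114258), 90.6940689086914) [0.3995 0.2687 0.055 ]
wrist 0.68 304 340 195 236
 lid ((322.10211181640625, 218.8514862060547), (34.61542510986328, 35.120384216308594), 128.4357147216797) [0.3994 0.2627 0.055 ]
lid tri [0.3998 0.2637 0.0506] [0.0005966439389887628, 0.0005966439389887288]
```

apply_moves --moves '[[[0.001, 0.005, 0.038], 0], [[0, 0, 0.038], 0], [[0, 0, 0.038], 0], [[0, 0, 0.038], 0], [[0, 0, 0.03], 0]]'

```text
time_s: 5.28
tcp_pos: [0.3984, 0.2639, 0.0384]
ee_rot: [[0.134, -0.991, -0.001], [-0.991, -0.134, -0.001], [0.001, 0.001, -1.0]]
wrist_force: [0.1, 0.1, -0.5]
gripper_width: 1.0
gripper_force: 0.0
```

apply_moves --moves '[[[0, 0, 0.015], 0], [[0, 0, 0.003], 0], [[0, 0, 0], 0], [[0, 0, 0], 0]]'

```text
time_s: 5.62
tcp_pos: [0.3998, 0.2655, 0.0234]
ee_rot: [[0.135, -0.991, 0.001], [-0.991, -0.135, 0.001], [-0.001, -0.002, -1.0]]
wrist_force: [-0.2, -0.4, -0.6]
gripper_width: 0.997
gripper_force: 0.0
```

apply_moves --moves '[[[0, 0, 0], 0], [[0, 0, 0], 0], [[0, 0, 0], 0], [[0, 0, 0], 0], [[0, 0, 0], 0]]' --hand 0.03

```text
time_s: 6.03
tcp_pos: [0.3992, 0.2649, 0.0231]
ee_rot: [[0.135, -0.991, 0.001], [-0.991, -0.135, 0.001], [-0.001, -0.001, -1.0]]
wrist_force: [0.3, -0.6, 0.6]
gripper_width: 0.707
gripper_force: 0.0
```

apply_moves --moves '[[[0, 0, 0], 0], [[0, 0, 0], 0], [[0, 0, 0], 0]]'

```text
time_s: 6.28
tcp_pos: [0.3991, 0.2647, 0.0225]
ee_rot: [[0.135, -0.991, -0.0], [-0.991, -0.135, -0.0], [0.0, 0.0, -1.0]]
wrist_force: [-0.0, 0.4, -0.7]
gripper_width: 0.478
gripper_force: 0.0
```

apply_moves --moves '[[[0, 0, 0], 0], [[0, 0, 0], 0], [[0, 0, 0], 0], [[0, 0, 0], 0]]'

```text
time_s: 6.62
tcp_pos: [0.3991, 0.2647, 0.0225]
ee_rot: [[0.135, -0.991, -0.0], [-0.991, -0.135, -0.0], [0.0, 0.0, -1.0]]
wrist_force: [-1.1, -0.4, 0.3]
gripper_width: 0.424
gripper_force: 30.0
```

apply_moves --moves '[[[0, 0, -0.01], 0], [[0, 0, -0.02], 0], [[0, 0, -0.03], 0], [[0, 0, -0.03], 0], [[0, 0, -0.01], 0]]'

```text
time_s: 7.03
tcp_pos: [0.4007, 0.2663, 0.1265]
ee_rot: [[0.136, -0.991, 0.005], [-0.991, -0.136, 0.005], [-0.004, -0.006, -1.0]]
wrist_force: [0.8, 1.3, -0.7]
gripper_width: 0.429
gripper_force: 30.0
```

apply_moves --moves '[[[0, -0.02, 0], 0], [[0, -0.03, 0], 0], [[0, -0.03, 0], 0], [[0, -0.03, 0], 0], [[0, -0.03, 0], 0]]'

```text
time_s: 7.45
tcp_pos: [0.5389, 0.2834, 0.1223]
ee_rot: [[0.135, -0.991, -0.001], [-0.991, -0.135, -0.0], [0.0, 0.001, -1.0]]
wrist_force: [-0.5, 0.5, -0.1]
gripper_width: 0.425
gripper_force: 30.0
```

apply_moves --moves '[[[0.004, -0.03, 0], 0], [[0, -0.02, 0], 0], [[0, -0.004, 0], 0], [[0, 0, 0], 0], [[0, 0, 0], 0]]'

```text
time_s: 7.87
tcp_pos: [0.5908, 0.2864, 0.1217]
ee_rot: [[0.134, -0.991, -0.002], [-0.991, -0.134, -0.001], [0.001, 0.002, -1.0]]
wrist_force: [-0.5, -0.1, -0.2]
gripper_width: 0.423
gripper_force: 30.0
```

Run:
```python
from h import *
np.set_printoptions(precision=4,suppress=True)
P={n:imaging.capture(n) for n in("side","wrist")}
s=r.sense();print(s["time_s"],s["tcp_pos"],s["ee_rot"][:,0],s["gripper_width"],s["gripper_force"],s["wrist_force"])
p=P["wrist"]
R={}
for t in("spare_jar","pocket1","wing"):
  for n in P:
    a=models.place_of(P[n],t)
    print(t,n,[(round(b["confidence"],2),np.round(px(b["at"]),1),atz(P[n],px(b["at"]),{"spare_jar":.0995,"pocket1":.008,"wing":.073}[t])) for b in a[:4]])
cv2.imwrite("pics/w2.png",np.hstack([p["frame"][:, :440],P["side"]["frame"][120:360,200:500].repeat(2,0)[:, :300]]))
for n in P: print(n,[proj(P[n],(.592,.287,z)) for z in(.008,.1)])
```

```text
7.9667 [0.5905 0.2867 0.1225] [ 0.1353 -0.9908  0.0003] 0.4303627252726084 29.994405783363618 [-0.4347  0.2938 -1.5482]
spare_jar side [(0.62, array([304. , 222.8]), array([0.5961, 0.2887, 0.0995]))]
spare_jar wrist [(0.59, array([318.5, 273.6]), array([0.5897, 0.2863, 0.0995]))]
pocket1 side [(0.95, array([326.5, 222.9]), array([0.6108, 0.1623, 0.008 ])), (0.9, array([295.4, 285.7]), array([0.5872, 0.3472, 0.008 ])), (0.84, array([310.5, 267.4]), array([0.5835, 0.2945, 0.008 ])), (0.57, array([321.8, 243.9]), array([0.5924, 0.2261, 0.008 ]))]
pocket1 wrist []
wing side [(0.73, array([320.8, 240.2]), array([0.5647, 0.2901, 0.073 ])), (0.61, array([245. , 237.6]), array([0.6862, 0.3355, 0.073 ])), (0.43, array([333.7, 180.1]), array([0.6199, 0.1062, 0.073 ]))]
wing wrist []
side [array([308.0393, 263.5812]), array([306.6143, 222.5873])]
wrist [array([315.1986, 235.2952]), array([314.4169, 274.4763])]
```

View pics/w2.png

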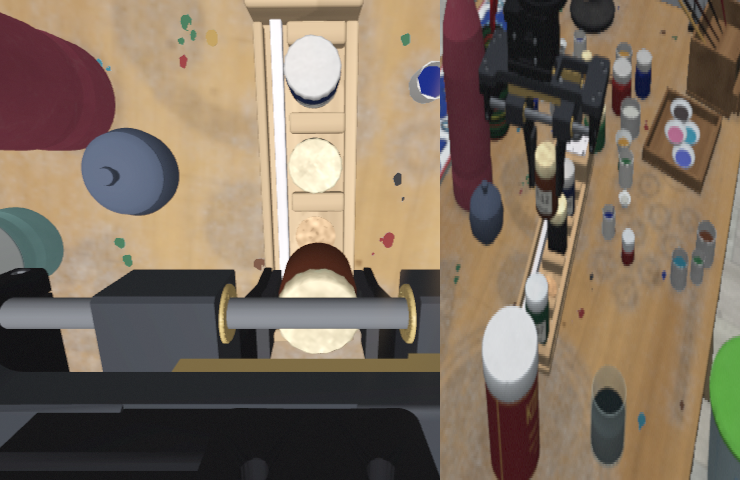

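The wrist view shows the jar held level over the pocket. The divider tops are at (318,122) and (317,202), and the keeper bar is at about column 280. I'll check the pocket position against these dividers.

Run:
```python
from h import *
np.set_printoptions(precision=4,suppress=True)
p=imaging.capture("wrist")
g=cv2.cvtColor(p["frame"],cv2.COLOR_BGR2GRAY).astype(float)
c=g[:, 305:330].mean(1); dg=np.diff(c)
print("rows",[(i,int(dg[i])) for i in range(90,245) if abs(dg[i])>6])
rw=np.diff(g[222:236].mean(0)); print("cols",[(i,int(rw[i])) for i in range(255,370) if abs(rw[i])>6])
D=[atz(p,uv,.022) for uv in((318,122.5),(317,202))];print(D)
u=D[1]-D[0];print(np.linalg.norm(u),D[1]+u/2, np.degrees(np.arctan2(-u[0],u[1])))
print("pocket row 229:",[atz(p,(x,229),.022) for x in(273,290,297,336,345,358)])
print(r.sense()["tcp_pos"])
```

```text
rows [(92, -7), (93, -11), (94, -23), (95, -30), (96, -27), (97, -25), (98, -37), (99, -20), (101, 11), (102, 26), (103, 41), (104, 16), (105, 14), (106, 20), (107, 32), (110, -27), (111, 12), (112, 9), (113, 6), (129, -9), (130, -12), (131, -51), (132, 60), (133, 26), (136, -38), (137, 15), (138, 20), (139, 19), (140, 11), (188, -7), (189, -19), (190, -47), (191, -12), (192, 38), (193, 10), (208, -13), (209, -9), (210, 33), (216, 7), (241, -13), (242, -75), (243, -49), (244, -20)]
cols [(264, 8), (265, 15), (270, -8), (271, -24), (272, -51), (273, 18), (274, 53), (275, 22), (278, 8), (279, 18), (280, 9), (287, -9), (288, -38), (289, -40), (290, 42), (291, 7), (342, -11), (343, -37), (344, 15), (345, 36), (354, -24), (355, -28), (356, 16)]
[array([0.603 , 0.1981, 0.022 ]), array([0.5957, 0.2571, 0.022 ])]
0.059498902059954895 [0.592  0.2866 0.022 ] 7.068204359930177
pocket row 229: [array([0.6279, 0.2836, 0.022 ]), array([0.6143, 0.2818, 0.022 ]), array([0.6087, 0.281 , 0.022 ]), array([0.5775, 0.2767, 0.022 ]), array([0.5704, 0.2757, 0.022 ]), array([0.56  , 0.2743, 0.022 ])]
[0.5916 0.287  0.1229]
```

```bash
python3 -c "
import cv2
i=cv2.imread('pics/w2.png')[90:300,230:380];cv2.imwrite('pics/w2c.png',cv2.resize(i,None,fx=2.8,fy=2.8,interpolation=2))"
```

```text
(no output)
```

View pics/w2c.png

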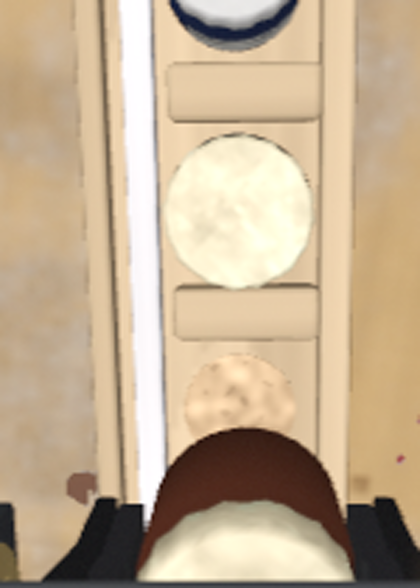

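The crop agrees with the pocket centre at about (0.5915, 0.286). Lowering in stages and watching the force.

apply_moves --moves '[[[0.001, 0, 0.02], 0], [[0, 0, 0.02], 0], [[0, 0, 0.02], 0], [[0, 0, 0.01], 0], [[0, 0, 0], 0]]'

```text
time_s: 8.73
tcp_pos: [0.5904, 0.2848, 0.0497]
ee_rot: [[0.134, -0.991, -0.005], [-0.991, -0.134, -0.003], [0.003, 0.005, -1.0]]
wrist_force: [0.7, -0.8, -0.9]
gripper_width: 0.429
gripper_force: 30.0
```

apply_moves --moves '[[[0, 0, 0.005], 0], [[0, 0, 0.003], 0], [[0, 0, 0.003], 0], [[0, 0, 0], 0]]'

```text
time_s: 9.07
tcp_pos: [0.5921, 0.286, 0.0417]
ee_rot: [[0.135, -0.991, 0.0], [-0.991, -0.135, 0.0], [-0.0, -0.0, -1.0]]
wrist_force: [-0.3, -0.2, -0.6]
gripper_width: 0.427
gripper_force: 30.0
```

apply_moves --moves '[[[0, 0, 0.003], 0], [[0, 0, 0.003], 0], [[0, 0, 0], 0], [[0, 0, 0], 0]]'

```text
time_s: 9.4
tcp_pos: [0.5919, 0.2858, 0.0354]
ee_rot: [[0.135, -0.991, -0.0], [-0.991, -0.135, -0.0], [0.0, 0.0, -1.0]]
wrist_force: [0.7, 0.3, -0.4]
gripper_width: 0.428
gripper_force: 30.0
```

Jar bottom is at about 13 mm, inside the pocket and not touching. Continuing down.

apply_moves --moves '[[[0, 0, 0.002], 0], [[0, 0, 0.002], 0], [[0, 0, 0], 0], [[0, 0, 0], 0]]'

```text
time_s: 9.73
tcp_pos: [0.5919, 0.2858, 0.0313]
ee_rot: [[0.135, -0.991, -0.0], [-0.991, -0.135, -0.0], [0.0, 0.0, -1.0]]
wrist_force: [0.4, 0.6, 0.5]
gripper_width: 0.423
gripper_force: 30.0
```

apply_moves --moves '[[[0, 0, 0.001], 0], [[0, 0, 0], 0], [[0, 0, 0], 0]]'

```text
time_s: 9.98
tcp_pos: [0.5921, 0.286, 0.0307]
ee_rot: [[0.135, -0.991, 0.0], [-0.991, -0.135, 0.0], [-0.0, -0.0, -1.0]]
wrist_force: [-0.4, -0.1, -0.5]
gripper_width: 0.426
gripper_force: 30.0
```

apply_moves --moves '[[[0, 0, 0.0005], 0], [[0, 0, 0], 0], [[0, 0, 0], 0]]'

```text
time_s: 10.23
tcp_pos: [0.5921, 0.286, 0.0306]
ee_rot: [[0.135, -0.991, 0.0], [-0.991, -0.135, 0.0], [-0.0, -0.001, -1.0]]
wrist_force: [-0.9, 0.5, 2.8]
gripper_width: 0.429
gripper_force: 30.0
```

apply_moves --moves '[[[0, 0, 0], 0], [[0, 0, 0], 0], [[0, 0, 0], 0], [[0, 0, 0], 0], [[0, 0, 0], 0]]' --hand 0.056

```text
time_s: 10.65
tcp_pos: [0.5919, 0.2858, 0.0297]
ee_rot: [[0.135, -0.991, -0.0], [-0.991, -0.135, -0.0], [0.0, 0.0, -1.0]]
wrist_force: [0.5, -1.2, 0.3]
gripper_width: 0.632
gripper_force: 0.0
```

apply_moves --moves '[[[0, 0, -0.003], 0], [[0, 0, -0.01], 0], [[0, 0, -0.02], 0], [[0, 0, -0.03], 0], [[0, 0, -0.035], 0]]'

```text
time_s: 11.07
tcp_pos: [0.591, 0.2852, 0.1282]
ee_rot: [[0.135, -0.991, -0.003], [-0.991, -0.135, -0.002], [0.002, 0.003, -1.0]]
wrist_force: [0.2, 0.5, -0.2]
gripper_width: 0.645
gripper_force: 0.0
```

apply_moves --moves '[[[0, 0, -0.03], 0], [[0.03, 0, 0], 0], [[0.03, 0, 0], 0], [[0.03, 0, 0], 0], [[0, 0, 0], 0]]' --hand 0.087

```text
time_s: 11.48
tcp_pos: [0.6042, 0.1925, 0.1595]
ee_rot: [[0.131, -0.991, 0.0], [-0.991, -0.131, -0.0], [0.0, -0.0, -1.0]]
wrist_force: [-0.3, 0.1, -0.4]
gripper_width: 0.933
gripper_force: 0.0
```

Run:
```python
from h import *
np.set_printoptions(precision=4,suppress=True)
P={n:imaging.capture(n) for n in("side","wrist","top")}
s=r.sense();print(s["time_s"],s["tcp_pos"],s["ee_rot"][:,0],s["joints"])
R={}
for t in("spare_jar","wing"):
  for n in P:
    a=models.place_of(P[n],t)
    print(t,n,[(round(b["confidence"],2),np.round(px(b["at"]),1),atz(P[n],px(b["at"]),.008 if t!="wing" else .073)) for b in a[:3]])
for n in P: print(n,"expect jar",proj(P[n],(.592,.286,.008)),"wing",proj(P[n],(.6175,.0936,.073)))
w=P["wrist"]["frame"];cv2.imwrite("pics/w3.png",w)
```

```text
11.6333 [0.6044 0.1966 0.1589] [ 0.1341 -0.991  -0.0005] [ 32.5808  25.7629  -3.1574   0.0052 -61.0061 -24.8779]
spare_jar side [(0.61, array([309.5, 262.6]), array([0.5907, 0.2836, 0.008 ]))]
spare_jar wrist [(0.22, array([316.5, 257.3]), array([0.601 , 0.2264, 0.008 ]))]
spare_jar top []
wing side [(0.75, array([334.5, 178.7]), array([0.6204, 0.1007, 0.073 ])), (0.72, array([307.3, 268.6]), array([0.5546, 0.3642, 0.073 ])), (0.56, array([315.5, 246.7]), array([0.5656, 0.3094, 0.073 ]))]
wing wrist [(0.81, array([314.8, 100.6]), array([0.6196, 0.0925, 0.073 ]))]
wing top [(0.81, array([446.9, 195.5]), array([0.6229, 0.0942, 0.073 ]))]
side expect jar [308.2786 263.2438] wing [337.2525 177.2739]
wrist expect jar [317.5417 312.9396] wing [317.6407 102.777 ]
top expect jar [322.3092 222.8903] wing [447.4288 198.9196]
```

View pics/w3.png

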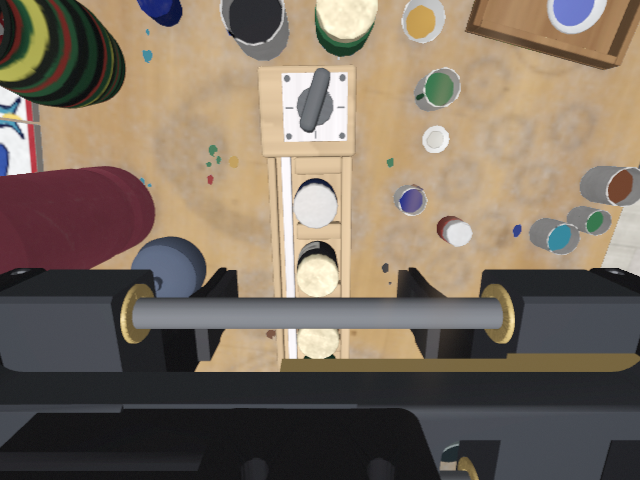

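The spare jar sits in its pocket beside the others (side view (309,262), expected (308,263)). The wing in the wrist view runs from (308,131) to (319,70), roughly along the row and tilted clockwise, so the screw is at about 1.6–1.8 rad. I'll move above it and narrow the fingers.

apply_moves --moves '[[[0.025, 0, 0], 0], [[0.025, 0, 0], 0], [[0.025, 0, 0], 0], [[0.02, 0, 0], 0], [[0.009, 0, 0], 0]]' --hand 0.045

```text
time_s: 12.35
tcp_pos: [0.6181, 0.0919, 0.1579]
ee_rot: [[0.133, -0.991, -0.001], [-0.991, -0.133, -0.0], [0.0, 0.001, -1.0]]
wrist_force: [-0.4, 0.3, 0.5]
gripper_width: 0.708
gripper_force: 0.0
```

apply_moves --moves '[[[0, 0, 0], 0], [[0, 0, 0], 0], [[0, 0, 0], 0], [[0, 0, 0], 0], [[0, 0, 0], 0]]'

```text
time_s: 12.77
tcp_pos: [0.618, 0.0947, 0.158]
ee_rot: [[0.136, -0.991, 0.0], [-0.991, -0.136, 0.0], [-0.0, -0.0, -1.0]]
wrist_force: [-1.0, -0.5, 0.9]
gripper_width: 0.521
gripper_force: 0.0
```

Run:
```python
from h import *
np.set_printoptions(precision=4,suppress=True)
p=imaging.capture("wrist");s=r.sense();print(s["time_s"],s["tcp_pos"],s["ee_rot"][:,0],s["gripper_width"])
print([(b["confidence"],px(b["at"]),atz(p,px(b["at"]),.073)) for b in models.place_of(p,"wing")[:2]])
for z in(.045,.057,.073,.091): print(z,proj(p,(.6175,.0936,z)))
# expected wing top outline for several theta
for th in(90,100,110):
    a=np.radians(7.5-th);e=.018*np.array([np.cos(a),np.sin(a),0]);print(th,[proj(p,np.array([.6175,.0936,.091])+k*e) for k in(1,-1)])
f=p["frame"];cv2.imwrite("pics/w4.png",cv2.resize(f[150:330,200:440],None,fx=3.2,fy=3.2,interpolation=2))
```

```text
12.8167 [0.6181 0.0946 0.158 ] [ 0.136  -0.9907 -0.    ] 0.5168391371774547
[(0.89, [313.92, 238.704], array([0.6211, 0.0906, 0.073 ]))]
0.045 [317.9838 234.102 ]
0.057 [318.0054 237.7364]
0.073 [318.0374 243.0961]
0.091 [318.0783 249.9589]
90 [array([318.2504, 225.3336]), array([317.9127, 273.6498])]
100 [array([322.7138, 225.742 ]), array([313.616, 273.271])]
110 [array([327.0283, 226.8993]), array([309.4474, 272.196 ])]
```

View pics/w4.png

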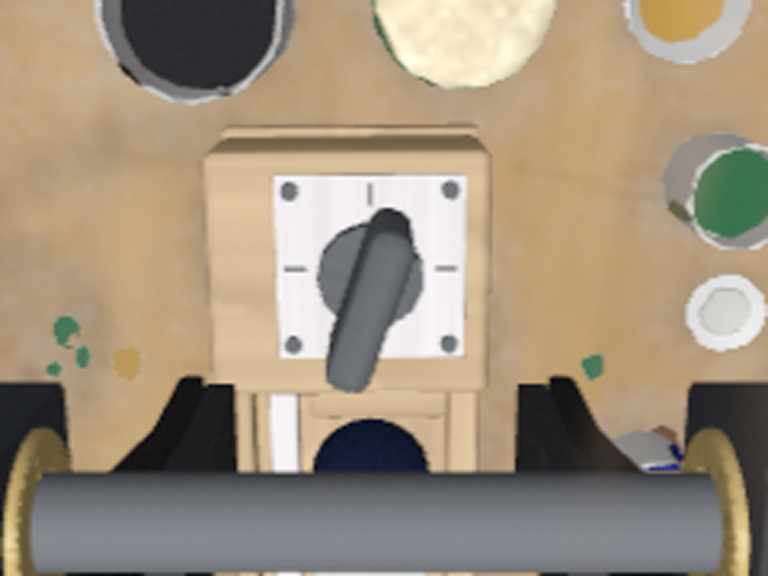

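The collar centre is at crop (371,275) and the wing is about 18° clockwise of the row, so θ ≈ 107° (1.87 rad). I'll turn the tool 17.5°, descend and grip.

apply_moves --moves '[[[0.001, -0.001, 0], 6], [[0, 0, 0.02], 6], [[0, 0, 0.03], 5.5], [[0, 0, 0.03], 0], [[0, 0, 0.015], 0]]'

```text
time_s: 13.28
tcp_pos: [0.6171, 0.0926, 0.0595]
ee_rot: [[-0.17, -0.985, -0.005], [-0.985, 0.17, -0.001], [0.002, 0.005, -1.0]]
wrist_force: [0.2, -0.3, -0.7]
gripper_width: 0.516
gripper_force: 0.0
```

apply_moves --moves '[[[0, 0, 0.003], 0], [[0, 0, 0], 0], [[0, 0, 0], 0]]'

```text
time_s: 13.53
tcp_pos: [0.6202, 0.0932, 0.0612]
ee_rot: [[-0.169, -0.986, 0.002], [-0.986, 0.169, 0.0], [-0.001, -0.002, -1.0]]
wrist_force: [0.3, -0.2, 0.5]
gripper_width: 0.518
gripper_force: 0.0
```

apply_moves --moves '[[[0, 0, 0], 0], [[0, 0, 0], 0], [[0, 0, 0], 0], [[0, 0, 0], 0], [[0, 0, 0], 0]]' --hand 0.0

```text
time_s: 13.95
tcp_pos: [0.6194, 0.0928, 0.0606]
ee_rot: [[-0.169, -0.986, 0.001], [-0.986, 0.169, 0.0], [-0.001, -0.001, -1.0]]
wrist_force: [-0.4, -0.3, -0.3]
gripper_width: 0.225
gripper_force: 0.0
```

apply_moves --moves '[[[0, 0, 0], 0], [[0, 0, 0], 0], [[0, 0, 0], 0], [[0, 0, 0], 0], [[0, 0, 0], 0]]'

```text
time_s: 14.37
tcp_pos: [0.6195, 0.0928, 0.0603]
ee_rot: [[-0.169, -0.986, 0.001], [-0.986, 0.169, 0.0], [-0.0, -0.0, -1.0]]
wrist_force: [0.7, -0.6, 1.4]
gripper_width: 0.125
gripper_force: 29.9
```

Run:
```python
from h import *
s=r.sense();print(s)
p=imaging.capture("wrist");f=p["frame"];cv2.imwrite("pics/w5.png",f[100:340])
```

```text
{'time_s': 14.3667, 'joints': array([ 2.33040622e+01,  3.07973486e+01, -1.06342478e+01,  1.37940069e-02,
       -4.85411369e+01, -3.30652424e+01]), 'joint_velocities': array([-0.08445459,  0.0752287 , -0.01900237, -0.03786098, -0.00762783,
       -0.0721278 ]), 'effort': array([ 2.37042652e-01, -4.18700051e+01,  1.46418393e+01,  3.17448467e+00,
       -7.76349421e-03,  2.49630923e-02]), 'tcp_pos': array([0.61947578, 0.0927855 , 0.06029093]), 'ee_rot': array([[-1.69384737e-01, -9.85549873e-01,  5.08460125e-04],
       [-9.85549998e-01,  1.69384770e-01,  2.25670796e-05],
       [-1.08366384e-04, -4.97290356e-04, -9.99999870e-01]]), 'wrist_force': array([ 0.66278127, -0.5914398 ,  1.4032422 ]), 'moment': array([-0.04898309, -0.14074315,  0.00169639]), 'gripper_force': 29.94046260137111, 'gripper_width': 0.12509339850896395}
```

View pics/w5.png

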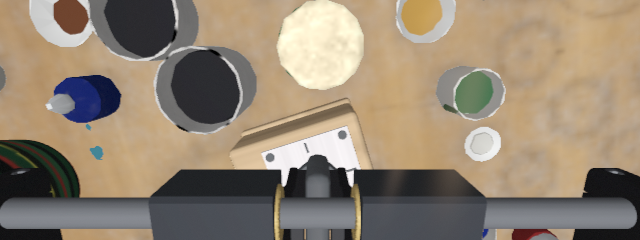

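The wing is gripped flat (10.9 mm opening, 30 N) at tool yaw −99.8°, so θ ≈ 107°. Turning clockwise; the stop should be about 76° on.

apply_moves --moves '[[[0, 0, 0], 5], [[0, 0, 0], 5], [[0, 0, 0], 5], [[0, 0, 0], 5], [[0, 0, 0], 5]]'

```text
time_s: 14.83
tcp_pos: [0.6188, 0.093, 0.0603]
ee_rot: [[-0.573, -0.819, -0.001], [-0.819, 0.573, 0.0], [0.0, 0.001, -1.0]]
wrist_force: [-1.6, 0.6, 3.1]
gripper_width: 0.125
gripper_force: 30.0
```

apply_moves --moves '[[[0, 0, 0], 5], [[0, 0, 0], 5], [[0, 0, 0], 5], [[0, 0, 0], 5], [[0, 0, 0], 5]]'

```text
time_s: 15.25
tcp_pos: [0.6183, 0.0935, 0.0603]
ee_rot: [[-0.866, -0.5, -0.002], [-0.5, 0.866, 0.001], [0.001, 0.001, -1.0]]
wrist_force: [-3.5, 2.3, 4.2]
gripper_width: 0.124
gripper_force: 30.0
```

apply_moves --moves '[[[0, 0, 0], 4], [[0, 0, 0], 4], [[0, 0, 0], 4], [[0, 0, 0], 4], [[0, 0, 0], 2]]'

```text
time_s: 15.67
tcp_pos: [0.6182, 0.094, 0.0603]
ee_rot: [[-0.978, -0.21, -0.002], [-0.21, 0.978, 0.001], [0.001, 0.001, -1.0]]
wrist_force: [-3.7, 4.4, 3.8]
gripper_width: 0.123
gripper_force: 30.0
```

```bash
cat > s.py <<'E'
from station import r
import numpy as np
s=r.sense();R=s["ee_rot"];print(s["time_s"],"yaw",np.degrees(np.arctan2(R[1,0],R[0,0])),s["tcp_pos"],"M",s["moment"],"F",s["wrist_force"],s["gripper_width"],s["gripper_force"],s["joints"][5],s["joint_velocities"][5])
E
python3 s.py
```

```text
15.6667 yaw -167.88955156907892 [0.61820485 0.09397512 0.06027743] M [1.34771296 1.02550095 0.08196835] F [-3.67941343  4.39138478  3.80684372] 0.12287458898952718 29.96839392464608 -101.20963284522155 -21.712972388753357
```

apply_moves --moves '[[[0, 0, 0], 2], [[0, 0, 0], 2], [[0, 0, 0], 2], [[0, 0, 0], 0], [[0, 0, 0], 0]]'

```text
time_s: 16.08
tcp_pos: [0.6182, 0.0942, 0.0603]
ee_rot: [[-0.994, -0.109, -0.002], [-0.109, 0.994, 0.001], [0.001, 0.002, -1.0]]
wrist_force: [-3.8, 5.9, 3.3]
gripper_width: 0.122
gripper_force: 29.9
```

```bash
python3 s.py
```

```text
16.0833 yaw -173.7537676736942 [0.61815736 0.09416287 0.06026874] M [ 1.43152097  1.03231499 -0.11770834] F [-3.82030183  5.91570083  3.31611986] 0.12215179747658236 29.9371553119272 -107.07221881176821 0.062126419831752676
```

apply_moves --moves '[[[0, 0, 0], 2], [[0, 0, 0], 2], [[0, 0, 0], 0], [[0, 0, 0], 0]]'

```text
time_s: 16.42
tcp_pos: [0.6181, 0.0942, 0.0603]
ee_rot: [[-0.999, -0.042, -0.002], [-0.042, 0.999, 0.001], [0.002, 0.001, -1.0]]
wrist_force: [-4.1, 5.5, 4.0]
gripper_width: 0.124
gripper_force: 30.7
```

```bash
python3 s.py
```

```text
16.4167 yaw -177.5720993448226 [0.61806513 0.09417829 0.06026743] M [1.50465296 1.11783506 0.59444064] F [-4.08520488  5.48895604  4.02186181] 0.12384512142283484 30.689115598797798 -110.93922712643236 0.22718020283393
```

The moment jumped to 0.59 N m at yaw −177.6°, where the stop was expected, so the screw is seated. Backing off 90° from the stop, to yaw ≈ −86°.

apply_moves --moves '[[[0, 0, 0], -3], [[0, 0, 0], -5], [[0, 0, 0], -5], [[0, 0, 0], -5], [[0, 0, 0], -5]]'

```text
time_s: 16.83
tcp_pos: [0.6182, 0.0936, 0.0603]
ee_rot: [[-0.903, -0.43, -0.002], [-0.43, 0.903, 0.001], [0.001, 0.001, -1.0]]
wrist_force: [-2.5, 3.0, 3.4]
gripper_width: 0.121
gripper_force: 30.0
```

apply_moves --moves '[[[0, 0, 0], -5], [[0, 0, 0], -5], [[0, 0, 0], -5], [[0, 0, 0], -5], [[0, 0, 0], -5]]'

```text
time_s: 17.25
tcp_pos: [0.6186, 0.0931, 0.0603]
ee_rot: [[-0.636, -0.772, -0.001], [-0.772, 0.636, 0.0], [0.001, 0.001, -1.0]]
wrist_force: [-1.8, 0.9, 2.1]
gripper_width: 0.122
gripper_force: 30.0
```

apply_moves --moves '[[[0, 0, 0], -5], [[0, 0, 0], -5], [[0, 0, 0], -5], [[0, 0, 0], -5], [[0, 0, 0], -5]]'

```text
time_s: 17.67
tcp_pos: [0.6193, 0.0927, 0.0603]
ee_rot: [[-0.251, -0.968, 0.0], [-0.968, 0.251, -0.0], [0.0, -0.0, -1.0]]
wrist_force: [0.1, -0.3, 1.6]
gripper_width: 0.123
gripper_force: 30.0
```

apply_moves --moves '[[[0, 0, 0], -5], [[0, 0, 0], -5], [[0, 0, 0], -4], [[0, 0, 0], -3], [[0, 0, 0], -1.5]]'

```text
time_s: 18.08
tcp_pos: [0.6198, 0.0927, 0.0603]
ee_rot: [[0.068, -0.998, 0.001], [-0.998, -0.068, 0.0], [0.0, -0.001, -1.0]]
wrist_force: [1.0, -0.6, 0.9]
gripper_width: 0.122
gripper_force: 30.0
```

apply_moves --moves '[[[0, 0, 0], 0], [[0, 0, 0], 0], [[0, 0, 0], 0], [[0, 0, 0], 0], [[0, 0, 0], 0]]'

```text
time_s: 18.5
tcp_pos: [0.6198, 0.0927, 0.0603]
ee_rot: [[0.065, -0.998, 0.001], [-0.998, -0.065, 0.0], [0.0, -0.001, -1.0]]
wrist_force: [2.9, -2.1, 0.4]
gripper_width: 0.123
gripper_force: 30.0
```

```bash
python3 s.py
python3 - <<'E'
from h import *
p=imaging.capture("side");print([(b["confidence"],px(b["at"])) for b in models.place_of(p,"spare_jar")[:2]])
w=imaging.capture("wrist")["frame"][100:340]
cv2.imwrite("pics/w6.png",np.vstack([w,cv2.resize(p["frame"][140:310,230:430],(423,360))[:, :423].astype(np.uint8) if 0 else cv2.copyMakeBorder(cv2.resize(p["frame"][140:310,230:430],(423,360)),0,0,0,217,0)]))
E
```

```text
18.5 yaw -86.25926672748173 [0.61982393 0.09269409 0.06030791] M [-0.48807213 -0.84853582  0.02504162] F [ 2.85787261 -2.0889807   0.43250582] 0.1232411219147073 29.995483607053757 -19.573602656794613 0.17962365902060354
[(0.81, [306.496, 260.976]), (0.2, [319.488, 245.904])]
```

View pics/w6.png

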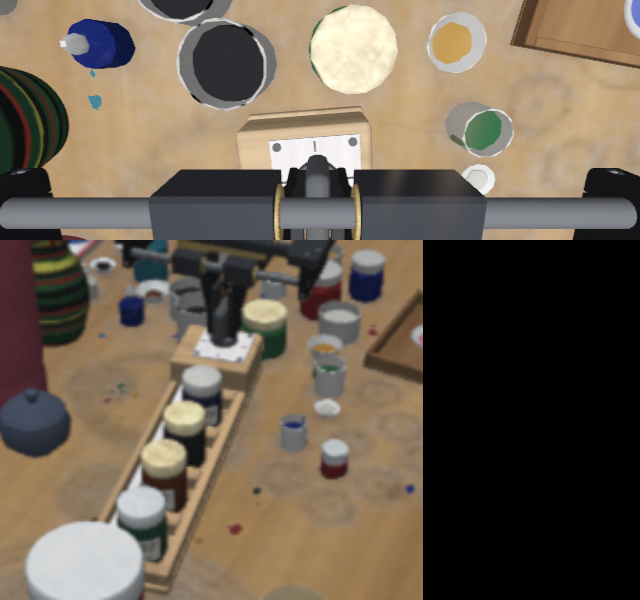

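All four jars stand upright in the rack. The fingers hold the wing at about 1.64 rad with 30 N, and nothing is moving. Handing in.

```bash
python3 -c "
from station import r
print(r.finish_job())"
```

```text
the job is handed in; nothing more can be done
None
```

The job is handed in, with no verdict returned: the spare jar stands released in pocket 1, and the thumbscrew was seated, backed off a quarter turn to about 1.64 rad (estimated from tool angle) and is still gripped at 30 N.

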